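Aim the bedside lamp at the pill bottle and switch it on

TASK

Without gripping or lifting anything, push the swinging arm of the bedside lamp round gently with a fingertip until it points straight at the grey pill bottle, and take the finger away. Then press down the raised end of the rocker switch on the lamp's base, all the way, to switch the lamp on. Leave the bottle and everything else on the shelf standing where it is, and finish clear of everything.

Things in the scene. Friction and masses are not known exactly. Their poses are not given: they have to be found in the camera images.
- lamp: White ceramic bedside lamp, screwed to the shelf. Origin on the shelf under the pillar's axis. Base slab 28 mm high, 110 mm wide (its y), from x -140 to +50 mm in its frame; the round pillar (radius 36 mm at the foot, 15 to 20 mm above z = 90 mm) carries the swinging arm. The rocker switch lies on the slab at x = -105 mm.
- lamp_arm (a joint): Angle of the lamp's arm about the vertical pillar axis: 0 points along the lamp's +x, grows counter-clockwise from above, range -1.6 to 1.6 rad. Stiff with friction (0.05 N m; about 0.6 N at 85 mm out): stays where it is left. It swings above all the loose things.
- swing_pivot (a point): Point on the pillar axis, 180 mm above the shelf, at the middle of the arm's height; turns with the arm: its x axis runs out along the arm, z up. Round hub of radius 18 mm here, top at 195 mm.
- swing_mid (a point): Middle of the top face of the arm's straight aluminium bar, 85 mm out from the axis. The bar is 12 mm wide and 14 mm high (173 to 187 mm above the shelf), free to be pushed from either side from 20 to 115 mm out; beyond it is the conical grey lamp head (54 mm across, out to 185 mm, 140 to 205 mm high), which shines outward and down.
- rocker (a joint): Rocker switch: 0 = off (the end on the lamp's +y side stands up), 0.36 rad = on, that end fully down. Friction-held, no spring; about 2 N on the raised end tips it, and it stays.
- rocker_end (a point): Point on the top face of the rocker's raised end, 16 mm from its axis, about 50 mm above the shelf when off, 6 mm lower when on. Grey rocker, between two black trim strips, 52 mm long (the lamp's y), 24 mm wide.
- pill_bottle: Grey plastic pill bottle with white cap, 42 mm across, 78 mm tall, loose, 185 to 227 mm from the pillar axis, within the range of the arm, in front of the lamp or to either side. Origin at the centre of its underside.
- balm_jar: Squat glass balm jar with metal lid, 58 mm across, 40 mm high, loose. Origin under its centre.
- katori: Lower of two stacked steel katoris, 88 mm across, 34 mm high, loose. Origin under its centre.
- katori_upper: Upper katori, 74 mm across, 48 mm high, standing in the lower one, its top 52 mm above the shelf. Origin under its centre.
- cup: White plastic cup 70 mm across, 80 mm high, with a steel spoon standing in it up to 138 mm, loose. Origin under its centre.
- hair_clip: Purple hair clip lying flat, 70 x 16 x 12 mm, loose. Origin under its centre, x along it.
- clock: Small black alarm clock, 42 x 75 mm, 79 mm high, loose. Origin under its centre.
Things that resemble listed ones, but are neither listed nor needed, are in the scene too. What is shaped like the pill_bottle but purple or turquoise is not meant.

How it is judged (in metres and radians):
On the way, in this order (a step that is already met when the one before it is completed fails the run):
1. the lamp's arm is at rest, pointing at the pill bottle, and the finger is away from it, before the rocker is pressed (y of pill_bottle in the frame of swing_pivot between -0.015 and 0.015 m and x of pill_bottle in the frame of swing_pivot above 0.05 m and velocity of joint lamp_arm between -0.05 and 0.05 rad/s and contact force between the fingers and anything else below 0.1 N and value of joint rocker below 0.15 rad), for 0.2 s.
2. the raised end of the rocker has been pressed fully down (value of joint rocker above 0.27 rad), for 0.1 s.
At the end, for the whole second after the job is handed in: The middle of the pill bottle lies within 15 mm of the line along the lamp's arm, on the arm's side of the pillar; the arm is at rest; the rocker is beyond 0.27 rad (fully on is 0.36); the bottle and every other loose thing are within 20 mm of where they were (y of pill_bottle in the frame of swing_pivot between -0.015 and 0.015 m and x of pill_bottle in the frame of swing_pivot above 0.05 m and velocity of joint lamp_arm between -0.05 and 0.05 rad/s and value of joint rocker above 0.27 rad and linear speed of pill_bottle below 0.02 m/s and distance of each of pill_bottle, balm_jar, katori, katori_upper, cup, hair_clip, clock from where it was at the start of the episode below 0.02 m); the robot touches nothing.
It fails at once if the bottle or another loose thing is shifted more than 20 mm, lifted or carried (distance of any of pill_bottle, balm_jar, katori, katori_upper, cup, hair_clip, clock from where it was at the start of the episode above 0.02 m).
It fails at once if the lamp's arm is gripped or shoved hard (more than 15 N between the robot and it) (contact force between any of the fingers, the arm and lamp_arm above 15 N).
It also fails if it takes over 45 s, if anything falls off the work surface, if the arm or the gripper's body presses on something with over 40 N, if the wrist force passes 120 N, or if a joint passes its speed limit or range.

ROBOT

A 6-joint arm with a two-finger parallel gripper is mounted at the origin on the work surface. World frame = base frame: x ahead of the robot, y to its left, z up, the work surface at z = 0. Lengths are in m, angles in degrees, forces in N, time in s.
With the tool pointing down it reaches from about 0.375 to 0.9 m from the base axis. Payload 3.1 kg.
Tool frame: the origin (TCP) lies at the very end of the fingers, on their centre line; the grasp point (between the pads) lies 19 mm behind it; z points along the fingers, y is the line along which they close (so a half turn about z gives the same grasp; the last joint's range is limited). The gripper opens to 87 mm and grips with 3 to 60 N. Pads are 19 mm wide; open, the fingers measure 117 mm over their backs; the gripper's body (75 mm by 190 mm) begins 51 mm behind the grasp point.
Start: joints at [-83.738, 30.224, 82.088, -0, 67.689, -10.227], TCP at [0.177, -0.599, 0.223] pointing down, gripper open.
Joint ranges: [-176.69, 176.69], [-43.24, 126.21], [12.49, 139.97], [-82, 262], [0, 151.66], [-163.58, 163.58]. Speed limits (degrees/s): [159.86, 159.86, 180, 180, 180, 180].

INTERFACE

Orientations are given as a 3x3 rotation matrix whose columns are the frame's x, y, z axes.
In Python, from rig import bot gives the robot as it stands.
- The arm moves only by the tool move_arm, never from a script. Its argument "increments" is a list of rows, each an object with "xyz": the shift along the tool's x, y, z in mm, a list of three; "roll": the turn about the tool's z in rad; "grip": the opening in per cent of the stroke, from 0 (shut) to 100 (fully open). A call has 1 to 5 rows; each row shifts and turns the commanded pose from where the row before left it, along the tool's axes as they then stand; what a row does not reach is not made up. A row lasts 1/12 s, in which the tool goes at most 41.7 mm and 7.16 degrees, less where a joint would pass 70% of its speed; a pose out of reach is approached as far as the arm can. A call is refused whole if a number of a shift passes 41.7 or a number of a turn 0.125, either way. A call with a gripper value outside its range is refused whole. The fingers move at their own pace and stop on an object; the grip force is fixed at half the most. Time passes only in rows, so rows that do not move let the fingers close. It gives the time, the measured TCP pose, the force, the opening and the grip force at its end, in the units of the state.
- bot.read_state(): the state, without advancing time (a new reading comes with each control period).
- bot.capture(name): name is "side" or "top" or "wrist"; returns (picture, depth): 420x560x3 uint8, red, green, blue; 420x560 float32, m along the optical axis (not along the pixel's ray), 0 where there is no reading.
- bot.camera_model(name): a dict with "intrinsics" (3x3 intrinsics, pixels), "rvec" (rotation vector, rad) and "tvec" (3), from world to camera coordinates, as OpenCV has them; the wrist camera has in their place "tool_from_camera" (4x4, takes a point from camera to tool coordinates, whose origin is the TCP and whose axes are the flange's). Camera axes: x right, y down, z forward; pixel columns grow to the right and rows downward; lengths in m; the calibration is good to about 2 mm. The wrist camera is an equidistant fisheye: a pixel r from the principal point sees the ray r / f radians off the axis. A picture is of the moment at which its call begins: read the wrist's pose just before it. camera_model takes no time and is no camera call.
- bot.hand_in(): hands the job in; it is judged then, once.
Trained networks look in the newest picture that a camera, given by its name, has taken for a name from the list of things; names that differ only in an ending like _2 or _b are one class to them, and where a whole thing is asked for, a point or a joint stands for the part that bears it (a point fixed in the world has none). Each returns a list of dicts, best first, with "conf" (0 to 1); they miss things now and then, are a little off and sometimes report something else, mostly with a low value. They report only what shows in the picture. A call takes as long as a camera call. They do not tell look-alikes from the thing itself.
- bot.spot_in(label, camera): "at" ([x, y, z] in m, in the coordinates of the camera as it stood for that picture, good to about 4 mm: the middle of the surface that is visible of it).
- bot.trace(label, camera): "mask" (420x560 bool, what is visible of it).
The state is a dict: "time_s": time; "joint_positions": joint angles; "qvel": joint speeds; "tau": joint torques, N m; "position": TCP position; "tcp_rot": TCP orientation; "force": force on the tool from outside, world axes, zero at the start; "moment": the same for the moment, N m; "opening": opening from 0.0 (shut) to 1.0 (fully open); "grasp_force": force on a finger pad.
Only numpy, scipy, OpenCV 4.12 (cv2) and the standard library are available. Lean on these libraries where they do the work, as an engineer would, in place of code of your own. Each camera call takes 0.05 s, during which the arm holds its last target. There are 200 camera calls.

## Working session

There is one attempt and no reset: what is moved stays moved. The work goes in short steps, Python scripts to look and compute and a tool call to move; the robot and the scene stay as the last step left them, time stands still between calls to the robot, and variables do not carry over. Pictures are saved under pics/ and viewed, at most 13 in all, crops included, and the job is handed in when it is done.

Besides the shell and the picture viewer there is one more tool, called after "Emit:" as name(argument=value, ...), one argument or row to a line, values as JSON. move_arm: Moves the arm, as the interface text tells. Its arguments: {"type":"object","properties":{"increments":{"type":"array"}},"required":["increments"]}

```bash
mkdir -p pics; ls; cat > h.py <<'E'
import numpy as np, cv2
from rig import bot
def cam(n):
    m=bot.camera_model(n);K=np.array(m["intrinsics"]);R=cv2.Rodrigues(np.array(m["rvec"],float))[0];return K,R,np.array(m["tvec"],float).ravel()
def cloud(n,d):
    K,R,t=cam(n);v,u=np.mgrid[:420,:560]
    p=np.stack([(u-K[0,2])/K[0,0]*d,(v-K[1,2])/K[1,1]*d,d],-1)
    return (p-t)@R
def w(n,p):
    K,R,t=cam(n);return R.T@(np.array(p)-t)
E
python3 - <<'E'
from h import *
for n in("top","side"):
    im,d=bot.capture(n);cv2.imwrite(f"pics/{n}0.png",im[...,::-1]);np.savez(f"{n}0.npz",im=im,d=d)
    for l in ("lamp","swing_mid","swing_pivot","rocker_end","pill_bottle"):
        for r in bot.spot_in(l,n)[:4]: print(n,l,round(r["conf"],2),w(n,r["at"]).round(3))
s=bot.read_state();print(s["time_s"],s["position"],np.round(s["tcp_rot"],3))
E
```

```text
pics
top lamp 0.67 [ 0.748 -0.142  0.041]
top lamp 0.59 [ 0.525 -0.085  0.027]
top lamp 0.52 [ 0.452 -0.113  0.041]
top swing_mid 0.85 [ 0.654 -0.054  0.19 ]
top swing_mid 0.72 [0.459 0.081 0.018]
top swing_pivot 0.76 [ 0.657 -0.055  0.185]
top swing_pivot 0.16 [0.58  0.122 0.008]
top rocker_end 0.79 [ 0.45  -0.112  0.048]
top rocker_end 0.38 [ 0.659 -0.056  0.183]
top pill_bottle 0.86 [ 0.738 -0.283  0.076]
top pill_bottle 0.83 [ 0.683 -0.344  0.073]
top pill_bottle 0.81 [ 0.661 -0.269  0.075]
side lamp 0.86 [ 0.534 -0.114  0.037]
side lamp 0.25 [ 0.636 -0.068  0.185]
side swing_mid 0.87 [ 0.644 -0.066  0.182]
side swing_pivot 0.94 [ 0.641 -0.066  0.183]
side swing_pivot 0.69 [ 0.453 -0.119  0.043]
side rocker_end 0.64 [ 0.457 -0.122  0.041]
side pill_bottle 0.95 [ 0.658 -0.285  0.053]
side pill_bottle 0.95 [ 0.675 -0.364  0.052]
side pill_bottle 0.74 [ 0.739 -0.296  0.05 ]
side pill_bottle 0.53 [ 0.64  -0.063  0.183]
0.6 [ 0.17743989 -0.59926193  0.22257733] [[ 0.959  0.284  0.   ]
 [ 0.284 -0.959 -0.   ]
 [ 0.     0.    -1.   ]]
```

View pics/top0.png

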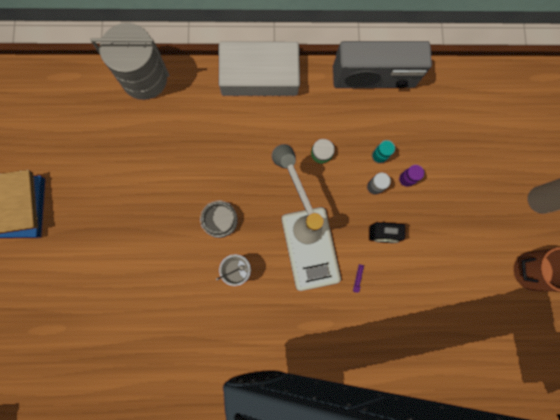

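View pics/side0.png

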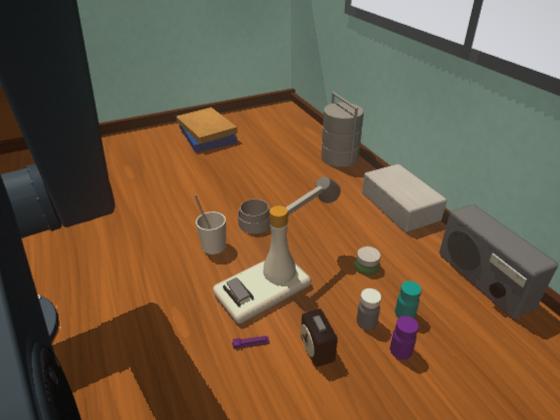

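The top view shows the grey bottle with a white cap at (380,183), the hub at (315,221), the arm running to its head at (285,157), and the rocker at (317,271). Next I'll measure these with depth.

```bash
cat >> h.py <<'E'
def meas(n,im,d):
    P=cloud(n,d);hsv=cv2.cvtColor(im,cv2.COLOR_RGB2HSV);o={}
    z=P[...,2];ok=d>0
    v,u=np.mgrid[:420,:560]
    return P,hsv,ok
E
python3 - <<'E'
from h import *
from scipy.spatial import cKDTree
A=[]
for n in("top","side"):
    f=np.load(n+"0.npz");P,h,ok=meas(n,f["im"],f["d"]);z=P[...,2]
    near=lambda c,r:(np.hypot(P[...,0]-c[0],P[...,1]-c[1])<r)&ok
    hub=near((.575,-.1),.05)&(z>.188)&(z<.203)
    print(n,"hub",hub.sum(),np.median(P[hub],0).round(4),P[hub].min(0).round(3),P[hub].max(0).round(3))
    bar=near((.64,-.06),.055)&(z>.17)&(z<.2)
    q=P[bar];c=q.mean(0);print("bar",bar.sum(),c.round(4),np.linalg.svd(q[:,:2]-c[:2])[2][0].round(4),q.min(0).round(3),q.max(0).round(3))
    cap=near((.661,-.27),.04)&(z>.068)
    print("cap",cap.sum(),np.median(P[cap],0).round(4),P[cap].min(0).round(3),P[cap].max(0).round(3))
    (cx,cy),wh,a=cv2.minAreaRect((P[near((.53,-.1),.2)&(z>.02)&(z<.032)&(h[...,1]<80)][:,:2]*1000).astype(np.float32));print("slab",cx,cy,wh,a)
    rk=near((.453,-.115),.05)&(z>.036)&(z<.06)
    q=P[rk];print("rocker",rk.sum(),q.mean(0).round(4),q.min(0).round(4),q.max(0).round(4));
    i=np.argsort(-q[:,2])[:8];print(q[i].round(3))
E
```

```text
top hub 244 [ 0.5557 -0.0939  0.1935] [ 0.537 -0.111  0.188] [ 0.617 -0.069  0.199]
bar 410 [ 0.6486 -0.0549  0.1865] [-0.9206 -0.3905] [ 0.587 -0.086  0.171] [ 0.695 -0.023  0.2  ]
cap 205 [ 0.6638 -0.2702  0.0768] [ 0.646 -0.288  0.069] [ 0.684 -0.252  0.083]
slab 521.9169921875 -90.22396850585938 (218.20310974121094, 376.1082458496094) 8.452556610107422
rocker 242 [ 0.4509 -0.1142  0.0425] [ 0.4309 -0.147   0.036 ] [ 0.4729 -0.0856  0.0514]
[[ 0.438 -0.102  0.051]
 [ 0.44  -0.105  0.05 ]
 [ 0.459 -0.094  0.049]
 [ 0.452 -0.096  0.049]
 [ 0.449 -0.096  0.049]
 [ 0.445 -0.098  0.049]
 [ 0.443 -0.093  0.049]
 [ 0.442 -0.098  0.049]]
side hub 188 [ 0.5546 -0.1007  0.1933] [ 0.538 -0.116  0.189] [ 0.573 -0.08   0.195]
bar 433 [ 0.6525 -0.0619  0.1837] [-0.93   -0.3675] [ 0.589 -0.09   0.17 ] [ 0.694 -0.03   0.198]
cap 294 [ 0.664  -0.2775  0.0765] [ 0.646 -0.294  0.068] [ 0.684 -0.257  0.08 ]
slab 511.1048278808594 -100.59880065917969 (196.50364685058594, 397.9257507324219) 0.8505274653434753
rocker 265 [ 0.4521 -0.1189  0.0422] [ 0.4371 -0.1452  0.0363] [ 0.4687 -0.0916  0.0483]
[[ 0.442 -0.097  0.048]
 [ 0.459 -0.098  0.048]
 [ 0.438 -0.097  0.048]
 [ 0.449 -0.102  0.048]
 [ 0.457 -0.109  0.047]
 [ 0.444 -0.103  0.047]
 [ 0.451 -0.096  0.047]
 [ 0.447 -0.094  0.047]]
```

Emit:
move_arm(
  increments=[
    {"xyz": [0, 0, -25], "roll": 0, "grip": 0},
    {"xyz": [0, 0, -25], "roll": 0, "grip": 0},
    {"xyz": [28, -22, 0], "roll": 0, "grip": 0},
    {"xyz": [28, -22, 0], "roll": 0, "grip": 0},
    {"xyz": [28, -22, 0], "roll": 0, "grip": 0},
  ],
)

```text
time_s: 1.02
position: [0.2395, -0.5117, 0.2731]
tcp_rot: [[0.959, 0.282, 0.001], [0.282, -0.959, -0.001], [0.0, 0.001, -1.0]]
force: [0.4, 0.0, 0.6]
opening: 0.705
grasp_force: 0.0
```

Emit:
move_arm(
  increments=[
    {"xyz": [28, -22, 0], "roll": 0, "grip": 0},
    {"xyz": [28, -22, 0], "roll": 0, "grip": 0},
    {"xyz": [28, -22, 0], "roll": 0, "grip": 0},
    {"xyz": [28, -22, 0], "roll": 0, "grip": 0},
    {"xyz": [28, -22, 0], "roll": 0, "grip": 0},
  ],
)

```text
time_s: 1.43
position: [0.343, -0.3655, 0.2728]
tcp_rot: [[0.959, 0.283, 0.0], [0.283, -0.959, -0.0], [0.0, 0.001, -1.0]]
force: [-0.1, -1.2, 0.1]
opening: 0.326
grasp_force: 0.0
```

Emit:
move_arm(
  increments=[
    {"xyz": [28, -22, 0], "roll": 0, "grip": 0},
    {"xyz": [28, -22, 0], "roll": 0, "grip": 0},
    {"xyz": [28, -22, 0], "roll": 0, "grip": 0},
    {"xyz": [28, -22, 0], "roll": 0, "grip": 0},
    {"xyz": [28, -22, 0], "roll": 0, "grip": 0},
  ],
)

```text
time_s: 1.85
position: [0.4461, -0.2202, 0.2729]
tcp_rot: [[0.959, 0.284, 0.001], [0.284, -0.959, -0.0], [0.0, 0.001, -1.0]]
force: [0.9, -0.9, 0.1]
opening: 0.02
grasp_force: 0.0
```

Emit:
move_arm(
  increments=[
    {"xyz": [28, -22, 0], "roll": 0, "grip": 0},
    {"xyz": [28, -22, 0], "roll": 0, "grip": 0},
    {"xyz": [28, -22, 0], "roll": 0, "grip": 0},
    {"xyz": [28, -22, 0], "roll": 0, "grip": 0},
    {"xyz": [28, -22, 0], "roll": -0.1, "grip": 0},
  ],
)

```text
time_s: 2.27
position: [0.5491, -0.0748, 0.2728]
tcp_rot: [[0.925, 0.38, 0.0], [0.38, -0.925, -0.0], [0.0, 0.0, -1.0]]
force: [0.4, -0.2, 0.0]
opening: 0.002
grasp_force: 0.0
```

Emit:
move_arm(
  increments=[
    {"xyz": [0, 0, 0], "roll": 0, "grip": 0},
    {"xyz": [0, 0, 0], "roll": 0, "grip": 0},
  ],
)

```text
time_s: 2.43
position: [0.5489, -0.0749, 0.2725]
tcp_rot: [[0.925, 0.381, -0.0], [0.381, -0.925, -0.0], [-0.0, 0.0, -1.0]]
force: [-0.2, -0.7, 0.2]
opening: 0.008
grasp_force: 0.0
```

```bash
cat >> h.py <<'E'
def armstate():
    s=bot.read_state();p=np.array(s["position"]);R=np.array(s["tcp_rot"])
    print(s["time_s"],p.round(4),"yaw",np.degrees(np.arctan2(R[1,0],R[0,0])).round(1),"q",np.round(s["joint_positions"],0),"F",np.round(s["force"],2))
    return s,p,R
E
python3 - <<'E'
from h import *
armstate()
im,d=bot.capture("wrist");cv2.imwrite("pics/w1.png",im[...,::-1])
m=bot.camera_model("wrist");print({k:np.round(v,3) for k,v in m.items()if k in("intrinsics","tool_from_camera")})
im,d=bot.capture("top");cv2.imwrite("pics/t1.png",im[...,::-1])
E
```

```text
2.4333 [ 0.5489 -0.0749  0.2725] yaw 22.4 q [-19.  21.  89.  -0.  70.  48.] F [-0.18 -0.75  0.15]
{'intrinsics': array([[325.192,   0.   , 283.706],
       [  0.   , 325.192, 204.737],
       [  0.   ,   0.   ,   1.   ]]), 'tool_from_camera': array([[ 0.001, -0.956, -0.293,  0.081],
       [ 1.   ,  0.001,  0.   , -0.   ],
       [-0.   , -0.293,  0.956, -0.163],
       [ 0.   ,  0.   ,  0.   ,  1.   ]])}
```

View pics/w1.png

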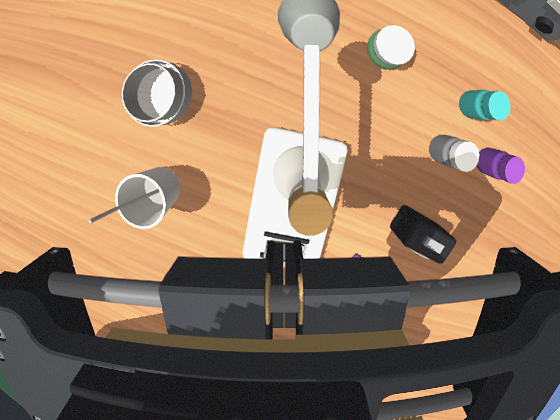

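The wrist view shows the bar vertical, parallel to the tool x axis, with the hub at (310,213), the white cap of the grey bottle at (464,156), and the closed fingers at about (285,265). I'll check these by intersecting the rays with the known heights.

```bash
cat >> h.py <<'E'
def wray(uv,z,s):
    m=bot.camera_model("wrist");K=np.array(m["intrinsics"]);T=np.array(m["tool_from_camera"])
    a=(uv[0]-K[0,2])/K[0,0];b=(uv[1]-K[1,2])/K[1,1];r=np.hypot(a,b)
    dc=np.array([a/r*np.sin(r),b/r*np.sin(r),np.cos(r)])
    R=np.array(s["tcp_rot"]);dw=R@T[:3,:3]@dc;o=np.array(s["position"])+R@T[:3,3]
    return o+dw*(z-o[2])/dw[2]
E
python3 - <<'E'
from h import *
s,p,R=armstate()
hub=wray((310,213),.195,s);cap=wray((464,156),.078,s);b1=wray((311,185),.187,s);b2=wray((312,60),.187,s)
print(hub,cap,b1,b2,np.degrees(np.arctan2(*(b2-b1)[1::-1])))
v=cap-hub;print(np.hypot(*v[:2]),np.degrees(np.arctan2(v[1],v[0])))
E
```

```text
2.5333 [ 0.5478 -0.0769  0.2724] yaw 22.2 q [-20.  21.  89.  -0.  70.  48.] F [-0.44 -0.9   0.49]
[ 0.55611785 -0.09540829  0.195     ] [ 0.66332362 -0.26920305  0.078     ] [ 0.57548386 -0.08851146  0.187     ] [ 0.66520509 -0.05151244  0.187     ] 22.41015352926534
0.20420013461668574 -58.33152556439689
```

Emit:
move_arm(
  increments=[
    {"xyz": [37, -17, 0], "roll": 0, "grip": 0},
    {"xyz": [37, -17, 0], "roll": 0, "grip": 0},
    {"xyz": [0, 0, 36], "roll": 0, "grip": 0},
    {"xyz": [0, 0, 36], "roll": 0, "grip": 0},
    {"xyz": [0, 0, 36], "roll": 0, "grip": 0},
  ],
)

```text
time_s: 2.95
position: [0.6043, -0.0184, 0.1642]
tcp_rot: [[0.926, 0.377, 0.002], [0.377, -0.926, -0.001], [0.002, 0.002, -1.0]]
force: [0.0, 0.3, -0.8]
opening: 0.002
grasp_force: 0.0
```

Emit:
move_arm(
  increments=[
    {"xyz": [0, 0, 0], "roll": 0, "grip": 0},
    {"xyz": [0, 0, 0], "roll": 0, "grip": 0},
  ],
)

```text
time_s: 3.12
position: [0.6021, -0.0183, 0.1631]
tcp_rot: [[0.927, 0.376, -0.005], [0.376, -0.927, 0.001], [-0.005, -0.003, -1.0]]
force: [1.1, -0.7, 0.9]
opening: 0.004
grasp_force: 0.0
```

```bash
python3 - <<'E'
from h import *
s,p,R=armstate()
im,d=bot.capture("wrist");cv2.imwrite("pics/w2.png",im[...,::-1])
E
```

```text
3.1167 [ 0.6021 -0.0183  0.1631] yaw 22.1 q [-12.  33.  88.  -0.  59.  56.] F [ 1.05 -0.66  0.87]
```

View pics/w2.png

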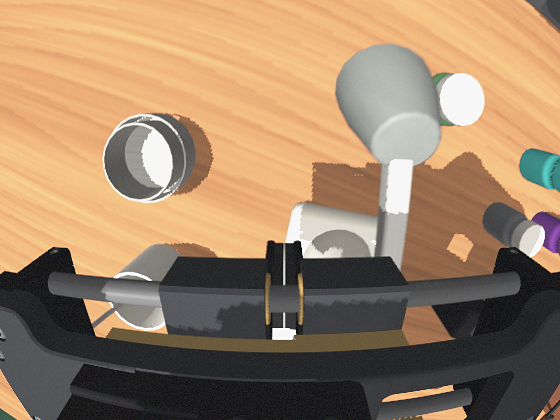

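The finger, at pixel (285,260), sits left of the bar, at about (395,210), with free space between them. I'll close the gap, then sweep.

Emit:
move_arm(
  increments=[
    {"xyz": [0, 15, 0], "roll": 0, "grip": 0},
    {"xyz": [0, 10, 0], "roll": 0, "grip": 0},
    {"xyz": [0, 5, 0], "roll": 0, "grip": 0},
    {"xyz": [0, 3, 0], "roll": 0, "grip": 0},
    {"xyz": [0, 0, 0], "roll": 0, "grip": 0},
  ],
)

```text
time_s: 3.58
position: [0.6174, -0.049, 0.1656]
tcp_rot: [[0.926, 0.377, 0.002], [0.377, -0.926, -0.001], [0.002, 0.001, -1.0]]
force: [-0.2, 0.8, 0.6]
opening: 0.006
grasp_force: 0.0
```

Emit:
move_arm(
  increments=[
    {"xyz": [0.9, 3.7, 0], "roll": 0.05, "grip": 0},
    {"xyz": [0.9, 3.7, 0], "roll": 0.05, "grip": 0},
    {"xyz": [0.9, 3.7, 0], "roll": 0.05, "grip": 0},
    {"xyz": [0.9, 3.7, 0], "roll": 0.05, "grip": 0},
    {"xyz": [0.9, 3.7, 0], "roll": 0.05, "grip": 0},
  ],
)

```text
time_s: 4.0
position: [0.6257, -0.0635, 0.1648]
tcp_rot: [[0.991, 0.135, -0.001], [0.135, -0.991, 0.001], [-0.0, -0.001, -1.0]]
force: [0.2, 0.1, 0.6]
opening: 0.007
grasp_force: 0.4
```

```bash
cat >> h.py <<'E'
PIV=np.array([.556,-.0965])
def rel():
    s,p,R=armstate();v=p[:2]-PIV;x=R[:2,0]/np.hypot(*R[:2,0])
    print("r,h mm",1000*(v@x),1000*(x[0]*v[1]-x[1]*v[0]));return s
def bar(n):
    im,d=bot.capture(n);P=cloud(n,d);r=np.hypot(*(P[...,:2]-PIV).transpose(2,0,1));z=P[...,2]
    return im,P,r,z
E
python3 - <<'E'
from h import *
rel()
im,d=bot.capture("wrist");cv2.imwrite("pics/w3.png",im[...,::-1])
E
```

```text
4.0 [ 0.6257 -0.0635  0.1648] yaw 7.8 q [-16.  34.  85.   0.  61.  66.] F [0.21 0.14 0.64]
r,h mm 73.512903308637 23.31850791244962
```

View pics/w3.png

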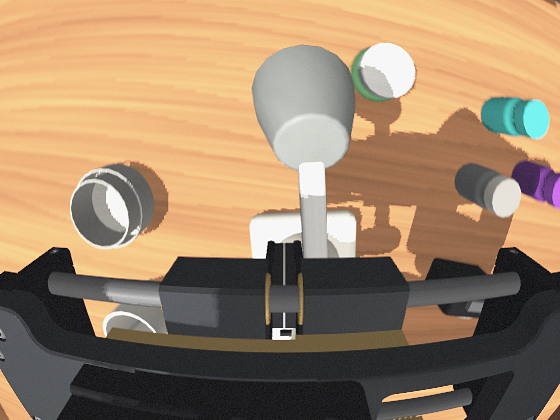

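The bar (about (313,210)) lies right beside the finger and parallel to it, so the finger is pushing it. I'll continue the arc.

Emit:
move_arm(
  increments=[
    {"xyz": [1.8, 7.4, 0], "roll": 0.1, "grip": 0},
    {"xyz": [1.8, 7.4, 0], "roll": 0.1, "grip": 0},
    {"xyz": [1.8, 7.4, 0], "roll": 0.1, "grip": 0},
    {"xyz": [1.8, 7.4, 0], "roll": 0.1, "grip": 0},
    {"xyz": [1.8, 7.4, 0], "roll": 0.1, "grip": 0},
  ],
)

```text
time_s: 4.47
position: [0.6323, -0.1005, 0.1647]
tcp_rot: [[0.934, -0.358, -0.001], [-0.358, -0.934, 0.001], [-0.001, -0.001, -1.0]]
force: [-0.3, 1.8, 0.4]
opening: 0.007
grasp_force: 0.5
```

Emit:
move_arm(
  increments=[
    {"xyz": [1.8, 7.4, 0], "roll": 0.1, "grip": 0},
    {"xyz": [1.8, 7.4, 0], "roll": 0.1, "grip": 0},
    {"xyz": [1.2, 4.8, 0], "roll": 0.065, "grip": 0},
    {"xyz": [0.9, 3.7, 0], "roll": 0.05, "grip": 0},
    {"xyz": [0.4, 1.9, 0], "roll": 0.025, "grip": 0},
  ],
)

```text
time_s: 4.88
position: [0.6259, -0.126, 0.1647]
tcp_rot: [[0.763, -0.647, 0.0], [-0.647, -0.763, 0.0], [-0.0, -0.0, -1.0]]
force: [1.6, 0.2, -0.2]
opening: 0.004
grasp_force: 0.3
```

```bash
python3 - <<'E'
from h import *
rel()
im,d=bot.capture("wrist");cv2.imwrite("pics/w4.png",im[...,::-1])
E
```

```text
4.8833 [ 0.6259 -0.126   0.1647] yaw -40.3 q [-21.  35.  83.   0.  62. 109.] F [ 1.63  0.18 -0.22]
r,h mm 72.41996613455309 22.68483505189839
```

View pics/w4.png

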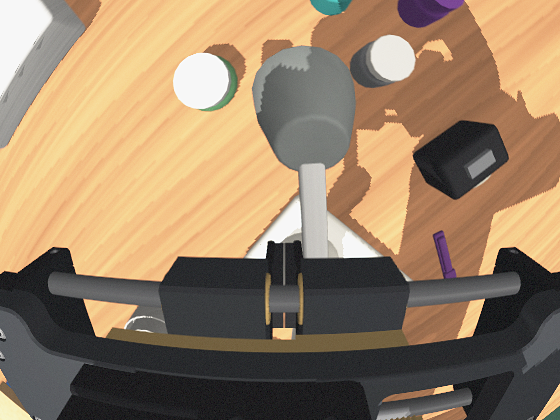

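The bar is still flush with the finger, and the head at (305,105) is a little to the left of the grey bottle's cap at (388,60). I'll measure the bar angle.

```bash
python3 - <<'E'
from h import *
s=rel()
for rows in ((168,312.5),(205,313.5),(250,315)):
    print(wray(rows[::-1],.187,s))
a=wray((312.5,168),.187,s);b=wray((315,250),.187,s)
im=cv2.imread("pics/w4.png").astype(int)
for r in(175,205,235): print(r,im[r,290:340].sum(1)//3)
f=lambda p:np.degrees(np.arctan2(*(p[:2]-PIV)[::-1]))
print(f(a),f(b),np.hypot(*(a[:2]-PIV)))
E
```

```text
4.9333 [ 0.6258 -0.1263  0.1647] yaw -40.3 q [-21.  35.  83.   0.  62. 109.] F [-0.73 -0.6  -0.28]
r,h mm 72.49434866136713 22.465460406271294
[ 0.65951487 -0.17106381  0.187     ]
[ 0.64596996 -0.16069555  0.187     ]
[ 0.6279047  -0.14724759  0.187     ]
175 [190 189 191 193 195 196 197 200 122 114 145 162 179 196 195 194 197 201
 199 198 197 198 196 201 202 202 198 202 202 202 203 205 204 203 207 174
 194 193 198 196 196 192 190 190 191 192 192 193 186 175]
205 [190 213 230 239 244 246 246 247 249 254 177 118 147 164 185 192 193 195
 197 195 197 196 198 198 201 198 200 198 199 198 199 202 202 201 202 210
 151 114 116 115 114 113 113 116 116 118 124 117 122 120]
235 [206 162 148 141 144 136 142 145 144 144 146 128 105 134 157 170 189 191
 193 195 195 196 194 194 197 197 195 197 198 196 196 197 199 200 204 203
 202 194 230 226 226 226 227 227 227 227 226 228 226 227]
-35.765953533820856 -35.212983970186094 0.12757386171455712
```

Emit:
move_arm(
  increments=[
    {"xyz": [1.1, 4.4, 0], "roll": 0.06, "grip": 0},
    {"xyz": [1.4, 5.9, 0], "roll": 0.08, "grip": 0},
    {"xyz": [1.4, 5.9, 0], "roll": 0.08, "grip": 0},
    {"xyz": [1.1, 4.4, 0], "roll": 0.06, "grip": 0},
    {"xyz": [0.7, 3.0, 0], "roll": 0.04, "grip": 0},
  ],
)

```text
time_s: 5.35
position: [0.6128, -0.1461, 0.1647]
tcp_rot: [[0.521, -0.854, 0.001], [-0.854, -0.521, -0.0], [0.001, -0.001, -1.0]]
force: [0.4, 0.7, -0.6]
opening: 0.005
grasp_force: 0.3
```

```bash
cat >> h.py <<'E'
def barangle():
    s=rel();im,d=bot.capture("wrist");g=im.astype(int).sum(2)//3
    pts=[]
    for r in range(172,246,3):
        row=g[r,270:350]; 
        k=np.where(np.abs(np.convolve(row,np.ones(20)/20,"valid")-197)<8)[0]
        dev=[np.std(row[i:i+20]) for i in range(60)];i=int(np.argmin(np.array(dev)+np.abs(np.array([row[i:i+20].mean() for i in range(60)])-198)))
        pts.append(wray((270+i+9.5,r),.187,s)[:2])
    pts=np.array(pts);l=cv2.fitLine((pts*1000).astype(np.float32),cv2.DIST_HUBER,0,.01,.01).ravel();
    if l[0]<0:l[:2]*=-1
    c=np.median(pts,0)-PIV;print("barfit dir",np.degrees(np.arctan2(l[1],l[0])),"from pivot",np.degrees(np.arctan2(c[1],c[0])));return im
def depthbar():
    for n in("top","side"):
        im,d=bot.capture(n);P=cloud(n,d);q=P[...,:2]-PIV;r=np.hypot(q[...,0],q[...,1]);a=np.degrees(np.arctan2(q[...,1],q[...,0]))
        m=(r>.03)&(r<.112)&(P[...,2]>.172)&(P[...,2]<.193)&(d>0)&(a<-20)&(a>-90)
        if m.sum()>5: print(n,m.sum(),"angle",np.median(a[m]),np.percentile(a[m],[10,90]))
        m=(r>.13)&(r<.185)&(P[...,2]>.15)&(P[...,2]<.215)&(d>0)&(a<-20)&(a>-90)
        if m.sum()>5: print(n,m.sum(),"head",np.median(a[m]),a[m].min(),a[m].max())
E
python3 - <<'E'
from h import *
im=barangle();cv2.imwrite("pics/w5.png",im[...,::-1]);depthbar()
E
```

```text
5.35 [ 0.6128 -0.1461  0.1647] yaw -58.6 q [-24.  34.  85.   0.  61. 125.] F [ 0.37  0.67 -0.62]
r,h mm 71.95200315478748 22.65247734606331
barfit dir -53.60722 from pivot -53.692309221730305
top 21 head -62.667736116445425 -64.17300365770575 -60.88374477088931
side 219 angle -57.468022417078465 [-59.6857163  -43.94368233]
side 720 head -60.38970559516227 -64.642817731547 -49.155366534433455
```

View pics/w5.png

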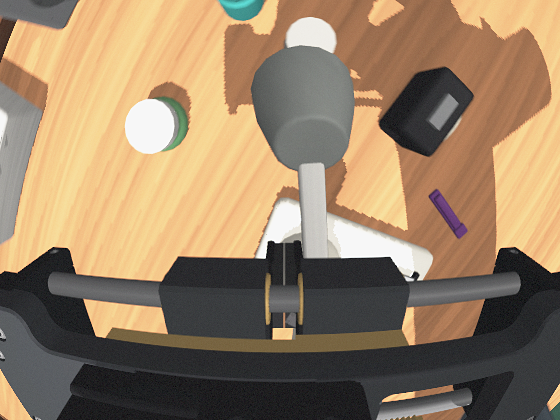

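The bottle's cap at (311,38) now shows behind the head. The bar stands at about -54.5° and the target is -58.4°, so I'll give a small extra push, then back off and check.

Emit:
move_arm(
  increments=[
    {"xyz": [0.5, 2.2, 0], "roll": 0.03, "grip": 0},
    {"xyz": [0.5, 2.2, 0], "roll": 0.03, "grip": 0},
    {"xyz": [0, 0, 0], "roll": 0, "grip": 0},
    {"xyz": [0, -15, 0], "roll": 0, "grip": 0},
    {"xyz": [0, -20, 0], "roll": 0, "grip": 0},
  ],
)

```text
time_s: 5.92
position: [0.6393, -0.1329, 0.1646]
tcp_rot: [[0.47, -0.883, -0.002], [-0.883, -0.47, 0.0], [-0.001, 0.002, -1.0]]
force: [0.6, 0.0, -0.0]
opening: 0.006
grasp_force: 0.0
```

Emit:
move_arm(
  increments=[
    {"xyz": [0, 0, -38], "roll": 0, "grip": 0},
    {"xyz": [0, 0, -38], "roll": 0, "grip": 0},
    {"xyz": [0, 0, -32], "roll": 0, "grip": 0},
    {"xyz": [-38, 10, 0], "roll": 0, "grip": 0},
    {"xyz": [-36, 10, 0], "roll": 0, "grip": 0},
  ],
)

```text
time_s: 6.33
position: [0.5901, -0.0775, 0.2753]
tcp_rot: [[0.47, -0.883, 0.007], [-0.883, -0.47, -0.002], [0.005, -0.005, -1.0]]
force: [-1.2, 0.5, -0.9]
opening: 0.007
grasp_force: 0.0
```

```bash
python3 - <<'E'
from h import *
rel()
im,d=bot.capture("wrist");cv2.imwrite("pics/w6.png",im[...,::-1]);depthbar()
E
```

```text
6.3333 [ 0.5901 -0.0775  0.2753] yaw -62.0 q [-18.  25.  83.   0.  72. 134.] F [-1.2   0.55 -0.9 ]
r,h mm -0.7507713730394722 38.993147570306085
top 119 angle -58.228200977306514 [-63.71452777 -53.62284495]
top 171 head -62.33960862736644 -67.32223190459624 -54.57748175445584
side 349 angle -61.53986027244019 [-66.14061569 -56.26710245]
side 727 head -63.25142807346301 -67.57515946358126 -51.81704255458648
```

View pics/w6.png

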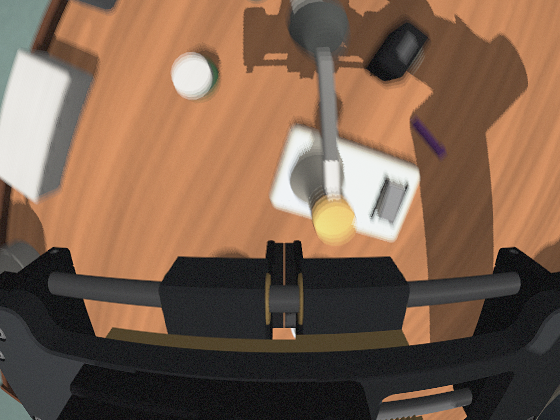

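The picture is blurred because the arm was still settling. The hub is near (333,220) and the bar runs up to (323,50). I'll let it settle and measure again.

Emit:
move_arm(
  increments=[
    {"xyz": [0, 0, 0], "roll": 0, "grip": 0},
    {"xyz": [0, 0, 0], "roll": 0, "grip": 0},
    {"xyz": [0, 0, 0], "roll": 0, "grip": 0},
    {"xyz": [0, 0, 0], "roll": 0, "grip": 0},
  ],
)

```text
time_s: 6.82
position: [0.5887, -0.0777, 0.2723]
tcp_rot: [[0.469, -0.883, 0.0], [-0.883, -0.469, -0.0], [0.0, -0.0, -1.0]]
force: [0.2, -0.2, 0.1]
opening: 0.008
grasp_force: 0.0
```

```bash
python3 - <<'E'
from h import *
s=rel()
im,d=bot.capture("wrist");cv2.imwrite("pics/w7.png",cv2.resize(im[:260,200:480,::-1],None,fx=2,fy=2));depthbar()
im,d=bot.capture("top");P=cloud("top",d)
for n in("top","side"):
    im,d=bot.capture(n);P=cloud(n,d);m=(np.hypot(P[...,0]-.663,P[...,1]+.271)<.04)&(P[...,2]>.068)&(P[...,2]<.1);print(n,m.sum(),np.median(P[m],0),P[m].min(0),P[m].max(0))
E
```

```text
6.8167 [ 0.5887 -0.0777  0.2723] yaw -62.0 q [-18.  25.  83.  -0.  72. 134.] F [ 0.23 -0.19  0.12]
r,h mm -1.2869405921981372 37.669366616008254
top 146 angle -58.1100342883431 [-63.63365619 -53.57429872]
top 98 head -62.99613722092632 -67.42852282691108 -56.465442911465686
side 350 angle -61.651251745814804 [-65.81212416 -55.9302844 ]
side 729 head -63.110133483146 -67.77809597466188 -51.95421270413118
top 41 [ 0.66895725 -0.28335141  0.07648428] [ 0.65105905 -0.28876924  0.07347603] [ 0.68119215 -0.27411895  0.08004211]
side 290 [ 0.66370418 -0.27749274  0.07639316] [ 0.6474315  -0.29485792  0.06843815] [ 0.68500178 -0.2560715   0.08065521]
```

View pics/w7.png

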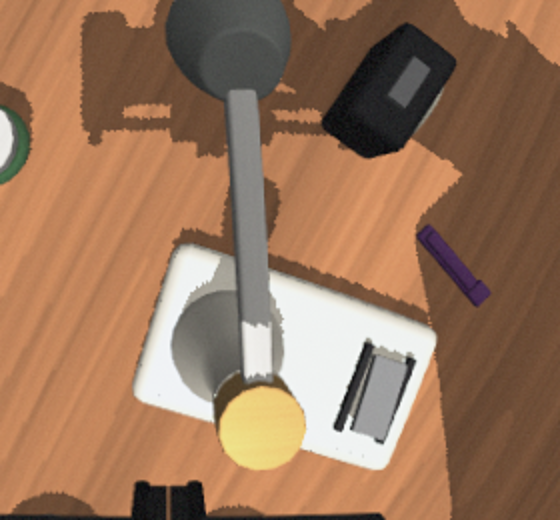

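The hub is at (331,214) in full-picture pixels, and the bar centreline runs from (328.5,180) to (321.5,47.5). I'll compute its angle.

```bash
python3 - <<'E'
from h import *
s=rel()
h=wray((331,213.5),.195,s);a=wray((328.5,180),.187,s);b=wray((321.5,47.5),.187,s)
f=lambda v:np.degrees(np.arctan2(v[1],v[0]))
print(h,a,b,f(b-a),f(b-h),f(b[:2]-PIV))
print("target",f(np.array([.6635,-.273])-PIV))
E
```

```text
7.1167 [ 0.5879 -0.0771  0.2724] yaw -62.0 q [-18.  25.  83.   0.  72. 134.] F [0.09 0.04 0.02]
r,h mm -2.1897664091122446 37.32245278389472
[ 0.55530447 -0.09411269  0.195     ] [ 0.56877142 -0.11537758  0.187     ] [ 0.62324464 -0.20307096  0.187     ] -58.1523499251944 -58.05468684999115 -57.748702338580344
target -58.65586213854182
```

The arm is at -58.1° against a target of -58.5°, well inside the ±4° tolerance. Step 1 is done. Now I'll turn the tool to the lamp's yaw (about 10.8°) and go to the rocker.

Emit:
move_arm(
  increments=[
    {"xyz": [0, 0, 0], "roll": -0.12, "grip": 0},
    {"xyz": [0, 0, 0], "roll": -0.12, "grip": 0},
    {"xyz": [0, 0, 0], "roll": -0.12, "grip": 0},
    {"xyz": [0, 0, 0], "roll": -0.12, "grip": 0},
    {"xyz": [0, 0, 0], "roll": -0.12, "grip": 0},
  ],
)

```text
time_s: 7.53
position: [0.5879, -0.0769, 0.2726]
tcp_rot: [[0.889, -0.458, 0.0], [-0.458, -0.889, 0.0], [0.0, -0.0, -1.0]]
force: [-0.1, 0.0, 0.3]
opening: 0.004
grasp_force: 0.0
```

Emit:
move_arm(
  increments=[
    {"xyz": [0, 0, 0], "roll": -0.12, "grip": 0},
    {"xyz": [0, 0, 0], "roll": -0.12, "grip": 0},
    {"xyz": [0, 0, 0], "roll": -0.12, "grip": 0},
    {"xyz": [0, 0, 0], "roll": -0.12, "grip": 0},
    {"xyz": [0, 0, 0], "roll": -0.12, "grip": 0},
  ],
)

```text
time_s: 7.95
position: [0.5879, -0.0769, 0.2726]
tcp_rot: [[0.992, 0.123, 0.0], [0.123, -0.992, -0.0], [0.0, 0.0, -1.0]]
force: [0.4, 0.8, 0.1]
opening: 0.006
grasp_force: 0.0
```

Emit:
move_arm(
  increments=[
    {"xyz": [0, 0, 0], "roll": -0.07, "grip": 0},
    {"xyz": [-36, 0, 0], "roll": 0, "grip": 0},
    {"xyz": [-36, 0, 0], "roll": 0, "grip": 0},
    {"xyz": [-36, 0, 0], "roll": 0, "grip": 0},
    {"xyz": [-36, 0, 0], "roll": 0, "grip": 0},
  ],
)

```text
time_s: 8.37
position: [0.4449, -0.1038, 0.2724]
tcp_rot: [[0.982, 0.188, -0.0], [0.188, -0.982, -0.0], [-0.0, 0.0, -1.0]]
force: [-0.6, -0.5, 0.1]
opening: 0.005
grasp_force: 0.0
```

Emit:
move_arm(
  increments=[
    {"xyz": [-30, 0, 0], "roll": 0, "grip": 0},
    {"xyz": [0, 0, 0], "roll": 0, "grip": 0},
    {"xyz": [0, 0, 0], "roll": 0, "grip": 0},
    {"xyz": [0, 0, 0], "roll": 0, "grip": 0},
  ],
)

```text
time_s: 8.7
position: [0.418, -0.1099, 0.2732]
tcp_rot: [[0.983, 0.186, 0.002], [0.186, -0.983, -0.001], [0.002, 0.001, -1.0]]
force: [0.4, 0.2, 0.8]
opening: 0.007
grasp_force: 0.0
```

```bash
python3 - <<'E'
from h import *
s=rel();im,d=bot.capture("wrist");cv2.imwrite("pics/w8.png",im[...,::-1])
print(np.array(s["tcp_rot"])[:2,:2].T@(np.array([.4486,-.0944])-s["position"][:2])*1000)
E
```

```text
8.7 [ 0.418  -0.1099  0.2732] yaw 10.7 q [-30.  11. 105.   0.  64.  50.] F [0.38 0.18 0.82]
r,h mm -138.05223280457645 12.550814753793267
[32.92083132 -9.50771097]
```

View pics/w8.png

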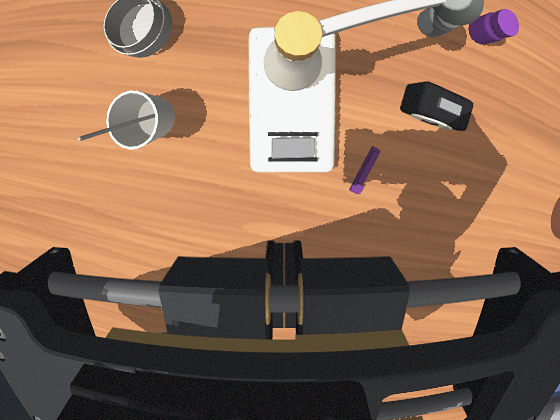

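The rocker is at (294,147), its raised end at the left edge near (272,147), and the slab is aligned with the tool. I'll convert these to tool offsets.

```bash
python3 - <<'E'
from h import *
s=rel()
R=np.array(s["tcp_rot"])
for uv,z in(((294.5,147),.047),((272,147),.051),((316,147),.042)):
    q=wray(uv,z,s);print(q.round(4),(R.T@(q-s["position"])*1000).round(1))
E
```

```text
8.75 [ 0.4184 -0.1098  0.273 ] yaw 10.8 q [-30.  11. 105.   0.  64.  50.] F [-0.64  0.77  0.2 ]
r,h mm -137.70098528668896 12.590442389052924
[ 0.4548 -0.1161  0.047 ] [ 34.2  12.6 226.1]
[ 0.4503 -0.0896  0.051 ] [ 34.7 -14.2 222.1]
[ 0.4594 -0.1421  0.042 ] [ 33.9  39.  231.2]
```

Emit:
move_arm(
  increments=[
    {"xyz": [34, -8, 0], "roll": 0, "grip": 0},
    {"xyz": [0, 0, 40], "roll": 0, "grip": 0},
    {"xyz": [0, 0, 40], "roll": 0, "grip": 0},
    {"xyz": [0, 0, 40], "roll": 0, "grip": 0},
    {"xyz": [0, 0, 40], "roll": 0, "grip": 0},
  ],
)

```text
time_s: 9.17
position: [0.451, -0.0951, 0.111]
tcp_rot: [[0.982, 0.188, 0.003], [0.188, -0.982, -0.001], [0.003, 0.002, -1.0]]
force: [0.0, 0.3, -1.2]
opening: 0.005
grasp_force: 0.0
```

Emit:
move_arm(
  increments=[
    {"xyz": [0, 0, 30], "roll": 0, "grip": 0},
    {"xyz": [0, 0, 15], "roll": 0, "grip": 0},
    {"xyz": [0, 0, 8], "roll": 0, "grip": 0},
    {"xyz": [0, 0, 3], "roll": 0, "grip": 0},
    {"xyz": [0, 0, 0], "roll": 0, "grip": 0},
  ],
)

```text
time_s: 9.58
position: [0.4498, -0.0952, 0.0561]
tcp_rot: [[0.982, 0.187, 0.0], [0.187, -0.982, -0.0], [0.0, 0.0, -1.0]]
force: [0.3, -0.2, 1.2]
opening: 0.008
grasp_force: 0.0
```

Emit:
move_arm(
  increments=[
    {"xyz": [0, 0, 3], "roll": 0, "grip": 0},
    {"xyz": [0, 0, 2], "roll": 0, "grip": 0},
    {"xyz": [0, 0, 2], "roll": 0, "grip": 0},
    {"xyz": [0, 0, 2], "roll": 0, "grip": 0},
    {"xyz": [0, 0, 1], "roll": 0, "grip": 0},
  ],
)

```text
time_s: 10.0
position: [0.4493, -0.0952, 0.047]
tcp_rot: [[0.982, 0.186, 0.001], [0.186, -0.982, -0.0], [0.001, 0.001, -1.0]]
force: [-0.0, 1.5, 1.4]
opening: 0.005
grasp_force: 0.8
```

Emit:
move_arm(
  increments=[
    {"xyz": [0, 0, 1], "roll": 0, "grip": 0},
    {"xyz": [0, 0, 0], "roll": 0, "grip": 0},
  ],
)

```text
time_s: 10.17
position: [0.449, -0.0951, 0.0457]
tcp_rot: [[0.982, 0.187, 0.001], [0.187, -0.982, -0.0], [0.001, 0.0, -1.0]]
force: [0.4, 0.4, 0.7]
opening: 0.004
grasp_force: 0.6
```

Emit:
move_arm(
  increments=[
    {"xyz": [0, 0, 1], "roll": 0, "grip": 0},
    {"xyz": [0, 0, 1], "roll": 0, "grip": 0},
    {"xyz": [0, 0, 0], "roll": 0, "grip": 0},
  ],
)

```text
time_s: 10.42
position: [0.4488, -0.095, 0.0435]
tcp_rot: [[0.982, 0.187, 0.0], [0.187, -0.982, 0.0], [0.0, -0.0, -1.0]]
force: [0.6, 1.0, 1.4]
opening: 0.007
grasp_force: 1.1
```

Emit:
move_arm(
  increments=[
    {"xyz": [0, 0, 1], "roll": 0, "grip": 0},
    {"xyz": [0, 0, 0], "roll": 0, "grip": 0},
  ],
)

```text
time_s: 10.58
position: [0.4488, -0.0949, 0.0425]
tcp_rot: [[0.982, 0.187, -0.0], [0.187, -0.982, 0.0], [-0.0, -0.0, -1.0]]
force: [1.0, 2.4, 3.3]
opening: 0.003
grasp_force: 1.4
```

Emit:
move_arm(
  increments=[
    {"xyz": [0, 0, 1], "roll": 0, "grip": 0},
    {"xyz": [0, 0, 0], "roll": 0, "grip": 0},
  ],
)

```text
time_s: 10.75
position: [0.4487, -0.0948, 0.0418]
tcp_rot: [[0.982, 0.187, -0.0], [0.187, -0.982, 0.0], [0.0, -0.0, -1.0]]
force: [-0.4, 2.8, 7.1]
opening: 0.004
grasp_force: 3.6
```

Emit:
move_arm(
  increments=[
    {"xyz": [0, 0, 1], "roll": 0, "grip": 0},
    {"xyz": [0, 0, 0], "roll": 0, "grip": 0},
  ],
)

```text
time_s: 10.92
position: [0.4488, -0.0948, 0.0416]
tcp_rot: [[0.982, 0.187, 0.0], [0.187, -0.982, 0.0], [0.0, 0.0, -1.0]]
force: [-0.8, 3.5, 14.9]
opening: 0.009
grasp_force: 7.5
```

The force has risen sharply, so the rocker is at its stop. I'll hold there briefly, then retreat upward and back.

Emit:
move_arm(
  increments=[
    {"xyz": [0, 0, 0.5], "roll": 0, "grip": 0},
    {"xyz": [0, 0, 0], "roll": 0, "grip": 0},
    {"xyz": [0, 0, -5], "roll": 0, "grip": 0},
    {"xyz": [0, 0, -25], "roll": 0, "grip": 0},
    {"xyz": [0, 0, -40], "roll": 0, "grip": 0},
  ],
)

```text
time_s: 11.33
position: [0.4464, -0.0945, 0.1081]
tcp_rot: [[0.982, 0.187, -0.008], [0.187, -0.982, 0.003], [-0.007, -0.004, -1.0]]
force: [0.1, -0.9, -0.2]
opening: 0.005
grasp_force: 0.0
```

Emit:
move_arm(
  increments=[
    {"xyz": [0, 0, -40], "roll": 0, "grip": 0},
    {"xyz": [0, 0, -40], "roll": 0, "grip": 0},
    {"xyz": [0, 0, -40], "roll": 0, "grip": 0},
    {"xyz": [0, 0, -40], "roll": 0, "grip": 0},
    {"xyz": [-34, 8, 0], "roll": 0, "grip": 0},
  ],
)

```text
time_s: 11.75
position: [0.4259, -0.1125, 0.278]
tcp_rot: [[0.982, 0.19, 0.021], [0.19, -0.982, -0.01], [0.019, 0.014, -1.0]]
force: [1.1, -3.2, 0.3]
opening: 0.002
grasp_force: 0.0
```

Emit:
move_arm(
  increments=[
    {"xyz": [0, 0, 0], "roll": 0, "grip": 0},
    {"xyz": [0, 0, 0], "roll": 0, "grip": 0},
    {"xyz": [0, 0, 0], "roll": 0, "grip": 0},
    {"xyz": [0, 0, 0], "roll": 0, "grip": 0},
  ],
)

```text
time_s: 12.08
position: [0.4169, -0.1092, 0.2692]
tcp_rot: [[0.982, 0.187, -0.001], [0.187, -0.982, 0.001], [-0.001, -0.001, -1.0]]
force: [-0.1, 0.3, -0.1]
opening: 0.005
grasp_force: 0.0
```

```bash
python3 - <<'E'
from h import *
s=rel();im,d=bot.capture("wrist");cv2.imwrite("pics/w9.png",cv2.resize(im[:260,60:560,::-1],None,fx=1.6,fy=1.6))
depthbar()
f=np.load("side0.npz")
for n in("top","side"):
    im,d=bot.capture(n);P=cloud(n,d)
    m=(np.hypot(P[...,0]-.451,P[...,1]+.1)<.006)&(d>0);m2=(np.hypot(P[...,0]-.457,P[...,1]+.134)<.006)&(d>0)
    print(n,"rocker ends z",np.median(P[m][:,2]) if m.any() else 0,np.median(P[m2][:,2])if m2.any() else 0)
E
```

```text
12.0833 [ 0.4169 -0.1092  0.2692] yaw 10.8 q [-30.  11. 105.  -0.  64.  50.] F [-0.05  0.3  -0.13]
r,h mm -139.04675183363912 13.493299370033613
top 223 angle -58.44092062171435 [-62.8402259  -54.14344296]
top 435 head -58.55897143736278 -67.35202247813456 -49.0299596308857
side 354 angle -61.48423697275338 [-65.7540502  -56.33091428]
side 724 head -63.20086144698304 -67.49954749033442 -52.271189333643896
top rocker ends z 0.6020092355161408 0
side rocker ends z 0.040363898014907196 0.04388300504675376
```

View pics/w9.png

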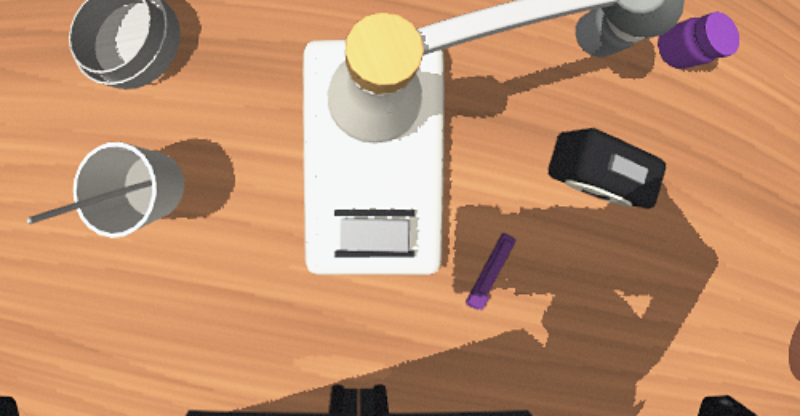

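The rocker (about (375,235) in the crop) has tipped: its former high end now reads 40 mm where it read 48 mm, and the right end stands up. The arm still points at the bottle, nothing else has visibly moved, and the robot is clear. I'm handing it in.

```bash
python3 -c "
from rig import bot
print(bot.hand_in())"
```

```text
the job is handed in; nothing more can be done
None
```

The job is handed in; no verdict was returned. By my measurements the lamp's arm points at the grey pill bottle to within about 1°, the rocker is pressed fully down, nothing else visibly moved, and the robot is clear.

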